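# Loosen two wing thumbscrews and take the cover off a control unit

### The job

Open the control unit that has the blue cover: turn both of its brass-coloured wing thumbscrews a quarter turn anticlockwise, so that their wings line up with the slots in the cover, then lift the cover straight up by its black handle and set it down flat in the middle of the black mat, lengthwise.

Things in the scene. Friction and masses are not known exactly. Their poses are not given: they have to be found in the camera images.
- screw_a_wing (a point): A captive thumbscrew of the white unit with the blue cover (unit fixed): upright brass wing 36 x 9 mm, 32 mm tall. Point: on its vertical axis, a good grasp, 9 mm below its top, 25 over the cover. x: along the wing, z up. Tight it stands across the cover (up to 20 degrees may be turned already); loose after turning anticlockwise from above until along the cover, where a stop is. Stays as left.
- screw_b_wing (a point): The other thumbscrew of the same unit, just like the first, 176 mm from it along the length of the cover. Both posts stay in the unit. The like unit with the grey cover (fixed, does not open) is not part of this job.
- cover_handle (a point): Black handle bar, 44 x 12 mm, amid the loose blue cover (plate 226 x 106 x 4 mm, 0.22 kg). Point: centre of the grip, 28 mm above the cover's underside, 10 below the handle's top. x: along bar and cover, y across, z up. Closed, the underside is 45 mm above the bench; a slot 48 x 22 mm lies lengthwise round each screw. It clears the wings when raised straight up over 38 mm.
- mat: The black rubber mat on the bench, 270 x 160 x 3 mm, fixed; its origin is the centre of its underside (on the bench), x along its 270 mm length, y across, z up.

How it is judged:
By the outcome, as a careful person would: the job done as asked, in the order asked, and still so for the second after the job is handed in, with the robot touching nothing.
It also fails if it takes over 64 s, if anything falls off the work surface, if the arm or the gripper's body presses on something with over 40 N, if the wrist force passes 120 N, or if a joint passes its speed limit or range.

### The arm

A 7-joint arm with a two-finger parallel gripper is mounted at the origin on a cart in front of the work surface, level with it; the furniture and walls round the work are solid. World frame = base frame: x ahead of the robot, y to its left, z up, the work surface at z = 0. Lengths are in m, angles in rad, forces in N, time in s.
With the tool pointing down it reaches from about 0.4 to 0.875 m from the base axis. Payload 19.3 kg.
Tool frame: the origin (TCP) lies at the very end of the fingers, on their centre line; the grasp point (between the pads) lies bot.grasp_offset behind it (bot.grasp_offset is the distance from the TCP to the grasp point, in m); z points along the fingers, y is the direction in which the jaws open and shut (so a half turn about z gives the same grasp; the last joint's range is limited). The gripper opens to 85 mm and grips with 20 to 120 N. Pads are 22 mm wide; open, the fingers measure 114 mm over their backs; the gripper's body (76 mm by 85 mm) begins 54 mm behind the grasp point. The pads swing forward as they close: fully open they stand 13 mm farther back than shut.
Start: joints at [-1.219, 0.521, -0.036, 1.599, 0.021, 1.021, -0.113], TCP at [0.256, 0.57, 0.231] pointing down, gripper open.
Joint ranges: [-2.91, 2.91], [-0.3, 2.13], [-1.5, 1.42], [0.17, 2.43], [-1.26, 4.41], [0.16, 1.93], [-2.52, 2.52]. Speed limits (rad/s): [1.89, 1.89, 2.39, 2.39, 3.01, 3.01, 3.01].

### API

Orientations are given as [roll, pitch, yaw] about the fixed x, y, z axes, in that order (R = Rz(yaw) Ry(pitch) Rx(roll)).
In Python, from workcell import bot gives the robot as it stands. The module is installed in compiled form; this text tells all that it offers.
- The arm moves only by the shell command python3 -m handwheel 'ROWS' [OPENING] [FORCE]. ROWS is JSON, a list of rows, each a list of 6 numbers: the shift along the tool's x, y, z as a fraction of full scale, then the turn, a rotation vector about the tool's x, y, z as a fraction of full scale. In form: [[x, y, z, rx, ry, rz], ...]. A call has 1 to 8 rows; each row shifts and turns the commanded pose from where the row before left it, along the tool's axes as they then stand; what a row does not reach is not made up. Full scale, the value 1, is 0.025 m for a shift and 360 degrees for a turn. A row lasts 1/8 s, in which the tool goes at most 62.5 mm and 10.7 degrees, less where a joint would pass 70% of its speed; a pose out of reach is approached as far as the arm can. A call with a number of a shift or a turn outside -1 to 1 is refused whole. A call with a gripper value outside its range is refused whole. OPENING is the closure, from -1 (fully open) to 1 (shut), set as the call begins (- or left out, the last holds). The fingers move at their own pace and stop on an object; FORCE is the grip in N (left out, the last holds). Time passes only in rows, so rows that do not move let the fingers close. It gives the time, the measured TCP pose, the force and the opening at its end, in the units of the state.
- bot.observe(): the state, without advancing time (a new reading comes with each control period).
- bot.grab_frame(name): name is "scene" or "top"; returns a dict with "pixels" (384x512x3 uint8, blue, green, red), "vertical_fov" (degrees; the focal length in pixels is half the picture's height over the tangent of half this angle, whatever the lens; pixels are square), "cx", "cy" (the principal point, pixels), "R" (3x3) and "t" (3): a world point X has camera coordinates R X + t. Camera axes: x right, y down, z forward; pixel columns grow to the right and rows downward; lengths in m; the calibration is good to about 2 mm. A picture is of the moment at which its call begins. There is no depth.
- bot.job_done(): hands the job in, once; it reports no verdict.
Trained networks look in a picture, given as the dict that the camera call returned (one of the last four; its "shot" number tells which), for a name from the list of things; names that differ only in an ending like _2 or _b are one class to them, and where a whole thing is asked for, a point or a joint stands for the part that bears it (a point fixed in the world has none). Each returns a list of dicts, best first, with "score" (0 to 1); they miss things now and then, are a little off and sometimes report something else, mostly with a low value. They report only what shows in the picture. A call takes as long as a camera call.
- bot.trace(picture, thing): "region" (384x512 bool, what is visible of it) and "point" ([column, row] in pixels, amid what is visible of it).
The state is a dict: "clock": time; "qpos": joint angles; "qd": joint speeds; "joint_efforts": joint torques, N m; "position": TCP position; "tool_rot": TCP orientation; "force": force on the tool from outside, world axes, zero at the start; "moment": the same for the moment, N m; "grip_width": finger opening in m.
Only numpy, scipy, OpenCV 4.12 (cv2) and the standard library are available. Lean on these libraries where they do the work, as an engineer would, in place of code of your own. Each camera call takes 0.05 s, during which the arm holds its last target.

## Working session

There is one attempt and no reset: what is moved stays moved. The work goes in short steps, Python scripts to look and compute and a shell command to move; the robot and the scene stay as the last step left them, time stands still between calls to the robot, and variables do not carry over. Pictures are saved under pics/ and viewed, and the job is handed in when it is done.

```bash
mkdir -p pics; python3 - <<'E'
from workcell import bot
import cv2, numpy as np, pickle
s=bot.observe()
for k in ("clock","qpos","position","tool_rot","force","grip_width"): print(k,s[k])
print(bot.grasp_offset)
for n in ("scene","top"):
    f=bot.grab_frame(n)
    cv2.imwrite(f"pics/{n}0.png",f["pixels"])
    pickle.dump(f,open(f"pics/{n}0.pkl","wb"))
    print(n,f["vertical_fov"],f["cx"],f["cy"],np.round(f["R"],4).tolist(),np.round(f["t"],4).tolist(),[k for k in f])
    for t in ("screw_a_wing","cover_handle","mat"):
        for r in bot.trace(f,t)[:4]:
            v,u=np.nonzero(r["region"]); print(t,round(r["score"],2),r["point"],len(u),u.min(),u.max(),v.min(),v.max())
print(bot.observe()["clock"])
E
```

```text
clock 0.0
qpos [-1.21923499  0.52200355 -0.0363473   1.60001784  0.02122575  1.02111653
 -0.11281982]
position [0.25574263 0.56989742 0.23072852]
tool_rot [-3.14043724e+00  9.60647158e-05  2.71983248e+00]
force [-0.16119188  0.95593462 -0.08609008]
grip_width 0.08545738034491554
0.0187
scene 55.695773919330975 256.8082703718046 191.75959629065463 [[0.8108, -0.5853, -0.0096], [-0.4095, -0.5553, -0.7238], [0.4183, 0.5908, -0.6899]] [-0.4306, 0.2815, 0.7711] ['pixels', 'vertical_fov', 'cx', 'cy', 'R', 't', 'shot']
screw_a_wing 0.49 [189.2, 162.4] 59 187 193 156 167
cover_handle 0.92 [217.2, 158.3] 1377 177 256 137 178
mat 0.91 [252.4, 219.2] 4431 199 310 185 260
top 48.817949909662275 260.5671996457802 191.6415331988713 [[0.0283, -0.9996, 0.0073], [-0.9946, -0.0289, -0.0994], [0.0995, -0.0044, -0.995]] [-0.0151, 0.5313, 0.9809] ['pixels', 'vertical_fov', 'cx', 'cy', 'R', 't', 'shot']
screw_a_wing 0.39 [152.8, 215.4] 62 147 162 214 218
cover_handle 0.85 [159.0, 180.8] 3835 134 185 130 227
mat 0.93 [263.8, 199.8] 7316 226 299 141 256
0.4
```

```bash
python3 - <<'E'
import cv2
for n in ("scene","top"):
    im=cv2.imread(f"pics/{n}0.png"); cv2.imwrite(f"pics/{n}0v.png",im)
im=cv2.imread("pics/top0.png")[115:270,100:330]; cv2.imwrite("pics/top0c.png",cv2.resize(im,None,fx=3.4,fy=3.4,interpolation=cv2.INTER_CUBIC))
E
```

```text
(no output)
```

View pics/scene0.png

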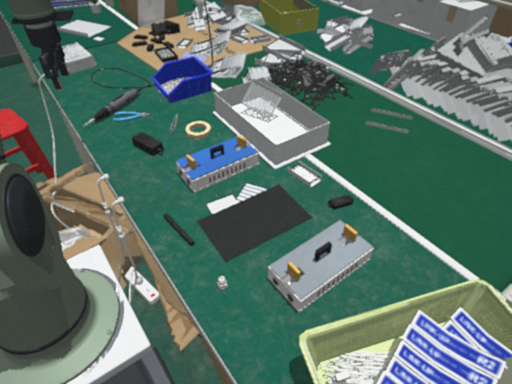

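View pics/top0.png

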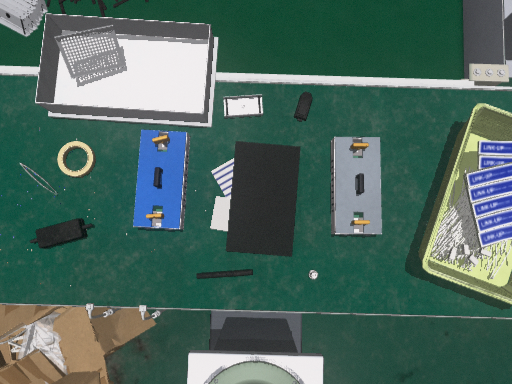

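View pics/top0c.png

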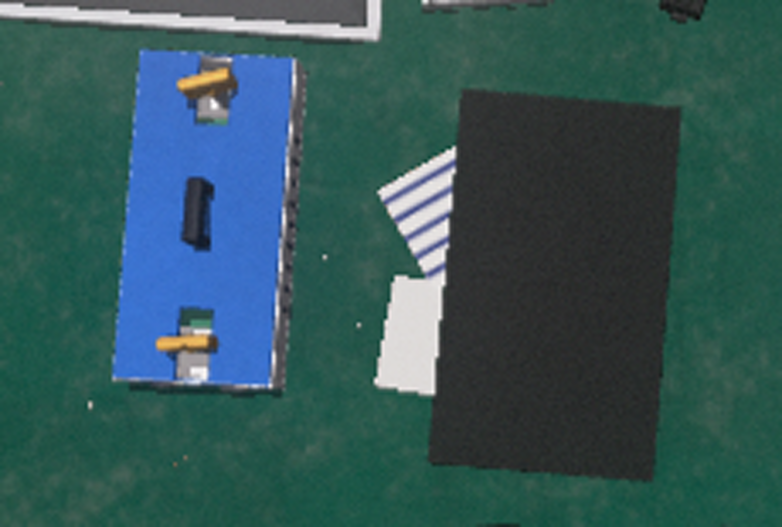

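The top picture shows the blue cover at columns 134–187, rows 130–230, with wings at about (160,140) and (153,215). The handle is at (158,178), the mat at (264,199), and the grey unit is to the right. Next I'll fit the poses.

```bash
cat > h.py <<'E'
import numpy as np, cv2
from scipy.optimize import least_squares
def cam(f):
    h=f["pixels"].shape[0]; fl=h/2/np.tan(np.radians(f["vertical_fov"])/2)
    return fl,f["cx"],f["cy"],np.array(f["R"]),np.array(f["t"])
def proj(f,X):
    fl,cx,cy,R,t=cam(f); c=np.atleast_2d(X)@R.T+t
    return np.c_[cx+fl*c[:,0]/c[:,2],cy+fl*c[:,1]/c[:,2]]
def back(f,uv,z):
    fl,cx,cy,R,t=cam(f); uv=np.atleast_2d(uv)
    d=np.c_[(uv[:,0]-cx)/fl,(uv[:,1]-cy)/fl,np.ones(len(uv))]@R
    o=-R.T@t; s=(z-o[2])/d[:,2]; return o+d*s[:,None]
def hsv(f): return cv2.cvtColor(f["pixels"],cv2.COLOR_BGR2HSV)
def biggest(m,near=None):
    n,l,st,c=cv2.connectedComponentsWithStats(m.astype(np.uint8))
    i=1+np.argmax(st[1:,4]); return l==i
def rect(f,m,z):
    m=cv2.morphologyEx(m.astype(np.uint8),cv2.MORPH_CLOSE,np.ones((15,15)))
    c=max(cv2.findContours(m,0,cv2.CHAIN_APPROX_NONE)[0],key=cv2.contourArea)[:,0,:].astype(float)
    p=back(f,c,z)[:,:2]
    (cx,cy),(w,h),a=cv2.minAreaRect((p*1000).astype(np.float32))
    if w<h: w,h,a=h,w,a+90
    return (cx,cy,w,h,(a+90)%180-90)
E
python3 - <<'E'
import pickle
from h import *
for n in ("scene","top"):
    f=pickle.load(open(f"pics/{n}0.pkl","rb")); H=hsv(f)
    x0,x1,y0,y1=(130,195,120,240) if n=="top" else (170,262,135,192)
    roi=np.zeros(H.shape[:2],bool); roi[y0:y1,x0:x1]=1
    blue=roi&(abs(H[...,0].astype(int)-111)<10)&(H[...,1]>140)&(H[...,2]>100)
    print(n,"cover",np.round(rect(f,biggest(blue),0.049),1))
    x0,x1,y0,y1=(222,303,135,262) if n=="top" else (195,315,182,262)
    roi=np.zeros(H.shape[:2],bool); roi[y0:y1,x0:x1]=1
    print(n,"mat",np.round(rect(f,biggest(roi&(H[...,2]<60)&(H[...,1]<90)),0.003),1))
    roi=np.zeros(H.shape[:2],bool); 
    if n=="top": roi[125:235,130:195]=1
    else: roi[130:195,170:262]=1
    br=roi&(H[...,0]>10)&(H[...,0]<28)&(H[...,1]>110)&(H[...,2]>90)
    k,l,st,c=cv2.connectedComponentsWithStats(br.astype(np.uint8))
    for i in range(1,k):
        if st[i,4]>8:
            v,u=np.nonzero(l==i); print(n,"wing",c[i],st[i],np.round(back(f,c[i],0.074)*1000,1), cv2.minAreaRect(np.c_[u,v].astype(np.float32)))
E
```

```text
scene cover [550.8 235.6 218.4 106.3  -1.6]
scene mat [515.  -10.6 263.4 155.2  -3.5]
scene wing [241.3442623  140.72131148] [237 136   9  11  61] [[635.6 224.8  74. ]] ((241.0, 141.0), (10.0, 8.0), 90.0)
scene wing [190.53703704 161.07407407] [186 155   9  13  54] [[461.8 229.5  74. ]] ((190.65069580078125, 160.56849670410156), (13.693815231323242, 4.798686981201172), 69.44395446777344)
top cover [554.8 236.9 227.  106.4  -1.4]
top mat [518.8  -6.5 269.5 159.7  -3.2]
top wing [159.64705882 138.1372549 ] [153 135  14   7  51] [[643.3 235.2  74. ]] ((159.52943420410156, 138.11764526367188), (3.395498514175415, 14.067066192626953), 75.96376037597656)
top wing [153.35185185 215.46296296] [146 214  16   4  54] [[465.8 240.2  74. ]] ((153.5, 215.5), (15.0, 3.0), 0.0)
```

```bash
python3 - <<'E'
import cv2
im=cv2.imread("pics/scene0.png")[130:200,165:270]; cv2.imwrite("pics/scene0c.png",cv2.resize(im,None,fx=7,fy=7,interpolation=cv2.INTER_CUBIC))
im=cv2.imread("pics/top0.png")[125:235,125:200]; cv2.imwrite("pics/top0d.png",cv2.resize(im,None,fx=5.4,fy=5.4,interpolation=cv2.INTER_NEAREST))
E
```

```text
(no output)
```

View pics/scene0c.png

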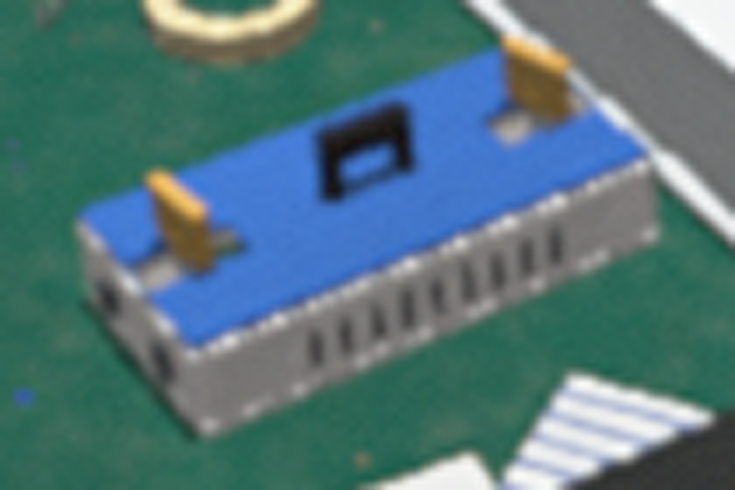

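View pics/top0d.png

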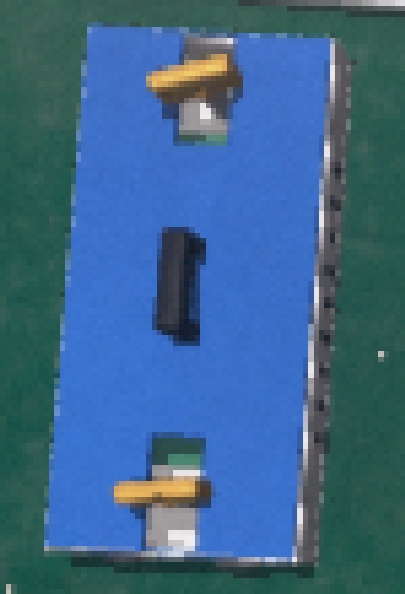

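```bash
cat > fit.py <<'E'
import pickle
from h import *
F={n:pickle.load(open(f"pics/{n}0.pkl","rb")) for n in ("scene","top")}
S=6
def soft(f,polys,box):
    x0,x1,y0,y1=box; m=np.zeros(((y1-y0)*S,(x1-x0)*S),np.uint8)
    for P in polys:
        q=proj(f,P); q=((q+.5-[x0,y0])*S-.5)
        cv2.fillConvexPoly(m,cv2.convexHull(np.round(q*16).astype(np.int32)),255,cv2.LINE_AA,4)
    m=cv2.resize(m,(x1-x0,y1-y0),interpolation=cv2.INTER_AREA)/255.
    return cv2.GaussianBlur(m,(0,0),.6)
def boxp(x,y,a,l,w,z0,z1):
    c,s=np.cos(a),np.sin(a)
    return np.array([[x+c*i*l/2-s*j*w/2,y+s*i*l/2+c*j*w/2,z] for i in(-1,1) for j in(-1,1) for z in(z0,z1)])
BX={"top":[(145,175,128,150),(138,170,205,225)],"scene":[(228,255,128,155),(178,204,148,176)]}
def sat(f,box):
    x0,x1,y0,y1=box; p=f["pixels"][y0:y1,x0:x1].astype(float)
    # brass: red well above blue
    d=(p[...,2]-p[...,0]); return cv2.GaussianBlur(np.clip(d/110,0,1),(0,0),.6)
for wi,(g) in enumerate([(.641,.235),(.465,.238)]):
    for ns in (("top",),("scene",),("top","scene")):
        best=None
        def res(p):
            r=[]
            for i,n in enumerate(ns):
                dx,dy=(0,0) if len(ns)==1 else ((p[3],p[4]) if n=="top" else (-p[3],-p[4]))
                P=boxp(p[0]+dx,p[1]+dy,p[2],.036,.009,.051,.083)
                r.append((soft(F[n],[P],BX[n][wi])-sat(F[n],BX[n][wi])).ravel())
            return np.concatenate(r)
        for a0 in (80,90,100,110):
            p0=[g[0],g[1],np.radians(a0),0,0][:3 if len(ns)==1 else 5]
            from scipy.optimize import minimize
            o=minimize(lambda p:(res(p)**2).sum(),p0,method="Nelder-Mead",options=dict(initial_simplex=np.array([p0]+[[v+(d if i==j else 0) for j,v in enumerate(p0)] for i,d in enumerate([.004,.004,.1,.002,.002][:len(p0)])]),xatol=1e-5,fatol=1e-4,maxiter=600))
            if best is None or o.fun<best.fun: best=o
        p=best.x; print("wing",wi,ns,np.round(p[:2]*1000,1),round(np.degrees(p[2]),1),np.round(p[3:]*1000,1),round(best.fun,2))
E
python3 fit.py
python3 - <<'E'
import pickle
from h import *
f=pickle.load(open("pics/top0.pkl","rb"))
print("tray front",back(f,[[130,122],[210,126],[130,114]],0.0)[:,:2],back(f,[[130,122]],0.06)[:,:2])
E
```

```text
wing 0 ('top',) [643.5 234.8] 99.4 [] 37.7
wing 0 ('scene',) [642.2 234.7] 78.0 [] 17.97
wing 0 ('top', 'scene') [643.4 236. ] 90.4 [0.5 0.5] 59.11
wing 1 ('top',) [466.3 239.9] 92.3 [] 14.49
wing 1 ('scene',) [466.2 242.1] 77.5 [] 14.63
wing 1 ('top', 'scene') [466.  240.3] 86.7 [ 0.4 -0.1] 36.02
tray front [[0.69818845 0.32855068]
 [0.69405516 0.13006306]
 [0.7184663  0.32974624]] [[0.68262099 0.3096623 ]]
```

```bash
python3 - <<'E'
from fit import F,BX,boxp,soft
from h import *
for wi in (0,1):
  for n in("top","scene"):
    x0,x1,y0,y1=BX[n][wi]; p=F[n]["pixels"][y0:y1,x0:x1].astype(float)
    w=np.clip((p[...,2]-p[...,0])/60,0,1)*(p[...,2]>90); w[w<.3]=0
    k,l,st,_=cv2.connectedComponentsWithStats((w>0).astype(np.uint8)); l=l==1+np.argmax(st[1:,4]); w=w*l
    def mom(w):
        v,u=np.mgrid[y0:y1,x0:x1]; s=w.sum(); mu=(w*u).sum()/s,(w*v).sum()/s
        a=(w*(u-mu[0])**2).sum()/s;b=(w*(v-mu[1])**2).sum()/s;c=(w*(u-mu[0])*(v-mu[1])).sum()/s
        return np.r_[s,mu,a,b,c]
    m=mom(w); X,Y=[(.6425,.2347),(.4665,.2397)][wi]
    print(wi,n,"obs",np.round(m,1))
    for a in range(80,116,5):
        mm=mom(soft(F[n],[boxp(X,Y,np.radians(a),.036,.009,.051,.083)],BX[n][wi])); print("   ",a,np.round(mm,1))
E
```

```text
wing 0 ('top',) [643.5 234.8] 99.4 [] 37.7
wing 0 ('scene',) [642.2 234.7] 78.0 [] 17.97
wing 0 ('top', 'scene') [643.4 236. ] 90.4 [0.5 0.5] 59.11
wing 1 ('top',) [466.3 239.9] 92.3 [] 14.49
wing 1 ('scene',) [466.2 242.1] 77.5 [] 14.63
wing 1 ('top', 'scene') [466.  240.3] 86.7 [ 0.4 -0.1] 36.02
0 top obs [ 65.7 159.7 138.2  17.4   3.1  -4. ]
    80 [116.9 160.4 139.1  27.2   5.3   6.4]
    85 [121.1 160.4 139.1  27.5   4.7   4.3]
    90 [124.7 160.4 139.1  27.4   4.4   2.3]
    95 [127.7 160.4 139.1  26.9   4.6   0.4]
    100 [130.6 160.4 139.1  26.2   4.9  -1.4]
    105 [132.9 160.4 139.1  25.    5.7  -3.1]
    110 [134.5 160.4 139.1  23.7   6.6  -4.5]
    115 [135.6 160.4 139.1  22.2   7.7  -5.7]
0 scene obs [ 78.5 241.5 140.3   6.    9.2   2.8]
    80 [ 83.7 241.5 140.3   4.7  14.7   3.9]
    85 [ 90.6 241.5 140.3   5.8  13.8   4.2]
    90 [ 96.9 241.5 140.3   6.9  13.1   4.4]
    95 [102.9 241.5 140.2   7.8  12.4   4.3]
    100 [108.1 241.5 140.2   8.9  11.8   4.2]
    105 [112.8 241.5 140.2   9.9  11.2   4. ]
    110 [116.5 241.5 140.2  10.7  10.7   3.7]
    115 [119.8 241.5 140.2  11.3  10.3   3.3]
1 top obs [ 65.8 153.7 215.3  18.9   1.7  -1.2]
    80 [ 84.  154.1 215.3  30.9   3.2   5.9]
    85 [ 85.7 154.2 215.3  31.5   2.5   3.6]
    90 [ 90.5 154.1 215.3  31.4   2.3   1.2]
    95 [ 95.2 154.2 215.3  30.9   2.5  -1.1]
    100 [ 99.3 154.2 215.3  30.1   3.   -3.3]
    105 [103.2 154.2 215.3  28.9   3.9  -5.3]
    110 [107.3 154.2 215.3  27.4   5.1  -7. ]
    115 [110.6 154.2 215.3  25.6   6.5  -8.5]
1 scene obs [ 64.9 190.4 160.8   4.7  12.3   5.2]
    80 [ 77.9 190.7 160.6   4.3  18.1   5.4]
    85 [ 86.6 190.7 160.6   5.5  16.7   5.8]
    90 [ 94.6 190.7 160.5   6.7  15.5   6. ]
    95 [102.3 190.7 160.5   8.   14.5   6.1]
    100 [109.6 190.7 160.5   9.2  13.6   6. ]
    105 [116.1 190.7 160.5  10.4  12.7   5.8]
    110 [121.8 190.6 160.5  11.5  12.    5.4]
    115 [127.1 190.6 160.5  12.5  11.4   5. ]
```

```bash
cat > go.py <<'E'
import sys,numpy as np
from scipy.spatial.transform import Rotation as Ro
from workcell import bot
def dist(x,y,z,yaw=None):
    s=bot.observe(); R=Ro.from_euler("xyz",s["tool_rot"]); p=np.array(s["position"])
    d=R.inv().apply(np.array([x,y,z])/1000-p)/0.025
    print("t",round(s["clock"],2),"pos",np.round(p*1000,1),"rpy",np.round(np.degrees(s["tool_rot"]),1),"F",np.round(s["force"],1),"M",np.round(s["moment"],2),"w",round(s["grip_width"]*1000,1),"q7",round(s["qpos"][6],2))
    print("shift (full scales, tool)",np.round(d,2))
    if yaw is not None:
        T=Ro.from_euler("xyz",[180,0,yaw],degrees=True); v=(R.inv()*T).as_rotvec()/(2*np.pi)
        print("turn",np.round(v,4))
if __name__=="__main__": dist(*map(float,sys.argv[1:]))
E
python3 go.py 466.5 239.7 150 94
python3 -m handwheel '[[-0.93,-0.61,0.2,0,0,0],[-0.93,-0.61,0.2,0,0,0],[-0.93,-0.61,0.2,0,0,0],[-0.93,-0.61,0.2,0,0,0],[-0.93,-0.61,0.2,0,0,0],[-0.93,-0.61,0.2,0,0,0],[-0.93,-0.61,0.2,0,0,0]]' 0
python3 go.py 466.5 239.7 150 94
```

```text
t 0.4 pos [255.9 570.2 231.2] rpy [-180.     0.   155.8] F [ 0.2 -0.5 -0.1] M [ 0.02  0.09 -0.02] w 85.6 q7 -0.11
shift (full scales, tool) [-13.1   -8.61   3.25]
turn [-0.      0.      0.1717]
clock: 1.27
position: [0.3611, 0.4054, 0.1962]
tool_rot: [3.141, 0.0, 2.72]
force: [0.7, 1.0, -0.9]
grip_width: 0.0428
t 1.27 pos [361.1 405.4 196.2] rpy [180.    0.  155.8] F [ 0.7  1.  -0.9] M [ 0.01 -0.02 -0.01] w 42.8 q7 0.19
shift (full scales, tool) [-6.56 -4.32  1.85]
turn [ 0.     -0.      0.1718]
```

```bash

python3 -m handwheel '[[-0.94,-0.62,0.2,0,0,0],[-0.94,-0.62,0.2,0,0,0],[-0.94,-0.62,0.2,0,0,0],[-0.94,-0.62,0.2,0,0,0],[-0.94,-0.62,0.2,0,0,0],[-0.93,-0.61,0.2,0,0,0],[-0.93,-0.61,0.2,0,0,0]]'
python3 -m handwheel '[[0,0,0,0,0,0.0286],[0,0,0,0,0,0.0286],[0,0,0,0,0,0.0286],[0,0,0,0,0,0.0286],[0,0,0,0,0,0.0286],[0,0,0,0,0,0.0286],[0,0,0,0,0,0]]'
python3 go.py 466.5 239.7 55.3 94
python3 - <<'E'
from workcell import bot
import cv2,pickle
for n in("top","scene"):
    f=bot.grab_frame(n); pickle.dump(f,open(f"pics/{n}1.pkl","wb")); x0,y0=(110,110) if n=="top" else (150,100)
    cv2.imwrite(f"pics/{n}1.png",cv2.resize(f["pixels"][y0:y0+130,x0:x0+150],None,fx=4,fy=4,interpolation=cv2.INTER_CUBIC))
E
```

```text
clock: 2.15
position: [0.4666, 0.2397, 0.1612]
tool_rot: [3.141, 0.0, 2.72]
force: [0.6, 0.9, 0.1]
grip_width: 0.0428
clock: 3.02
position: [0.466, 0.2407, 0.1613]
tool_rot: [3.141, 0.0, 1.643]
force: [0.5, -0.2, 0.3]
grip_width: 0.0428
t 3.02 pos [466.  240.7 161.3] rpy [180.    0.   94.1] F [ 0.5 -0.2  0.3] M [-0.   -0.02  0.02] w 42.8 q7 -0.33
shift (full scales, tool) [-0.04  0.02  4.24]
turn [0.     0.     0.0004]
```

View pics/top1.png

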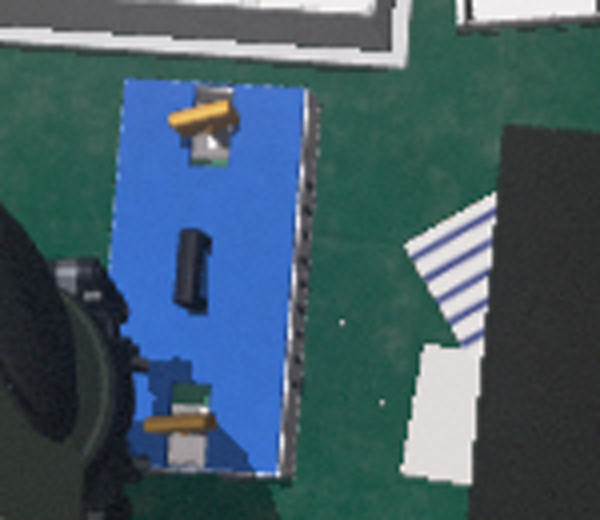

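View pics/scene1.png

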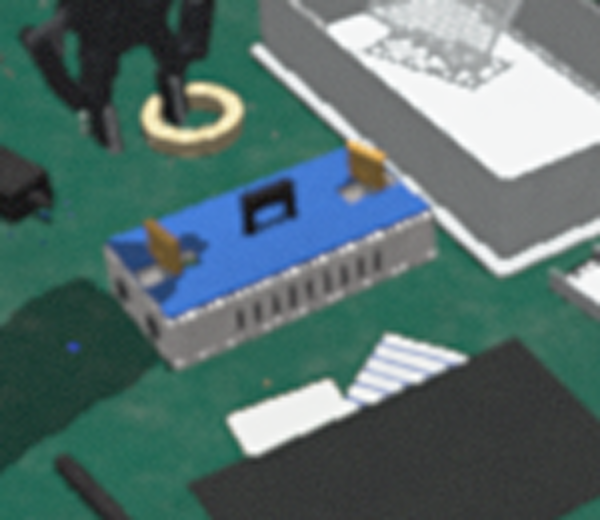

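```bash
python3 - <<'E'
import pickle
from h import *
for n in("top","scene"):
    f=pickle.load(open(f"pics/{n}1.pkl","rb")); x0,y0=(110,110) if n=="top" else (150,100)
    print(n,(proj(f,[[.466,.2407,.1613],[.466+.0214,.2407,.1613],[.466-.0214,.2407,.1613]])-[x0,y0])*4)
E
```

```text
top [[130.58021195 414.13020465]
 [132.91877376 372.40883042]
 [128.23011579 456.05735864]]
scene [[142.55282266 134.15151256]
 [170.15931331 123.56022249]
 [114.44609112 144.93472113]]
```

```bash

python3 -m handwheel '[[-0.04,0.02,0.9,0,0,0],[0,0,0.9,0,0,0],[0,0,0.9,0,0,0],[0,0,0.8,0,0,0],[0,0,0.5,0,0,0],[0,0,0.24,0,0,0],[0,0,0,0,0,0]]' 0
python3 -m handwheel '[[0,0,0,0,0,0],[0,0,0,0,0,0],[0,0,0,0,0,0],[0,0,0,0,0,0]]' 1 40
python3 go.py 466.5 239.7 55.3 94
```

```text
clock: 4.0
position: [0.4667, 0.2395, 0.0554]
tool_rot: [-3.142, -0.0, 1.642]
force: [-0.0, -0.1, 0.3]
grip_width: 0.0427
clock: 4.5
position: [0.4662, 0.2398, 0.0559]
tool_rot: [-3.141, -0.0, 1.642]
force: [-4.5, 0.2, 9.7]
grip_width: 0.0086
t 4.5 pos [466.2 239.8  55.9] rpy [-180.    -0.    94.1] F [-4.5  0.2  9.7] M [ 0.    1.11 -0.03] w 8.6 q7 -0.27
shift (full scales, tool) [-0.01  0.01  0.02]
turn [-0.0001 -0.0001  0.0002]
```

```bash

python3 -m handwheel '[[0,0,0,0,0,-0.02],[0,0,0,0,0,-0.025],[0,0,0,0,0,-0.025],[0,0,0,0,0,-0.025],[0,0,0,0,0,0]]' 1 60
python3 go.py 466.5 239.7 55.3 178.4
```

```text
clock: 5.12
position: [0.4655, 0.2395, 0.0559]
tool_rot: [-3.14, -0.001, 2.241]
force: [-11.2, -1.2, 15.6]
grip_width: 0.0079
t 5.12 pos [465.5 239.5  55.9] rpy [-1.799e+02 -1.000e-01  1.284e+02] F [-11.2  -1.2  15.6] M [-0.17  2.32 -0.05] w 7.9 q7 0.15
shift (full scales, tool) [-0.02  0.04  0.02]
turn [-0.0002 -0.0003 -0.1388]
```

```bash

python3 -m handwheel '[[0,0,0,0,0,-0.025],[0,0,0,0,0,-0.025],[0,0,0,0,0,-0.025],[0,0,0,0,0,-0.025],[0,0,0,0,0,-0.025],[0,0,0,0,0,-0.0138],[0,0,0,0,0,0]]'
python3 go.py 466.5 239.7 55.3 178.4
```

```text
clock: 6.0
position: [0.465, 0.2386, 0.0559]
tool_rot: [-3.14, -0.003, 3.112]
force: [-14.8, -6.4, 22.4]
grip_width: 0.0077
t 6.0 pos [465.  238.6  55.9] rpy [-1.799e+02 -1.000e-01  1.783e+02] F [-14.8  -6.4  22.4] M [-1.18  3.28  0.02] w 7.7 q7 0.77
shift (full scales, tool) [-0.06  0.05  0.02]
turn [-0.0003 -0.0004 -0.0003]
```

```bash

python3 -m handwheel '[[0,0,0,0,0,-0.006],[0,0,0,0,0,0]]'
python3 go.py 466.5 239.7 55.3 178.4
python3 -m handwheel '[[0,0,0,0,0,0],[0,0,0,0,0,0],[0,0,-0.3,0,0,0],[0,0,-0.8,0,0,0],[0,0,-1,0,0,0],[0,0,-1,0,0,0],[0,0,-1,0,0,0]]' 0
python3 go.py 642.5 234.7 160 105
python3 - <<'E'
from workcell import bot
import cv2,pickle
for n in("top","scene"):
    f=bot.grab_frame(n); pickle.dump(f,open(f"pics/{n}2.pkl","wb")); x0,y0=(110,110) if n=="top" else (150,100)
    cv2.imwrite(f"pics/{n}2.png",cv2.resize(f["pixels"][y0:y0+130,x0:x0+150],None,fx=4,fy=4,interpolation=cv2.INTER_CUBIC))
E
```

```text
clock: 6.25
position: [0.465, 0.2386, 0.0558]
tool_rot: [-3.14, -0.003, -3.136]
force: [-15.3, -5.5, 22.2]
grip_width: 0.0082
t 6.25 pos [465.  238.6  55.8] rpy [-179.9   -0.2 -179.7] F [-15.3  -5.5  22.2] M [-1.16  3.28 -0.96] w 8.2 q7 0.8
shift (full scales, tool) [-0.06  0.05  0.02]
turn [-0.0003 -0.0004  0.0054]
clock: 7.12
position: [0.4667, 0.2395, 0.1592]
tool_rot: [3.141, 0.0, -3.135]
force: [-1.4, -0.2, -0.2]
grip_width: 0.0429
t 7.12 pos [466.7 239.5 159.2] rpy [ 180.     0.  -179.6] F [-1.4 -0.2 -0.2] M [-0.03 -0.    0.01] w 42.9 q7 0.85
shift (full scales, tool) [-7.03 -0.24 -0.03]
turn [1.000e-04 0.000e+00 2.094e-01]
```

View pics/top2.png

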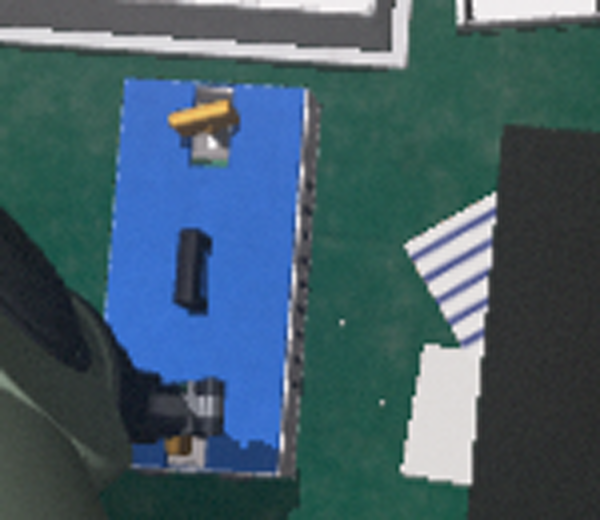

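View pics/scene2.png

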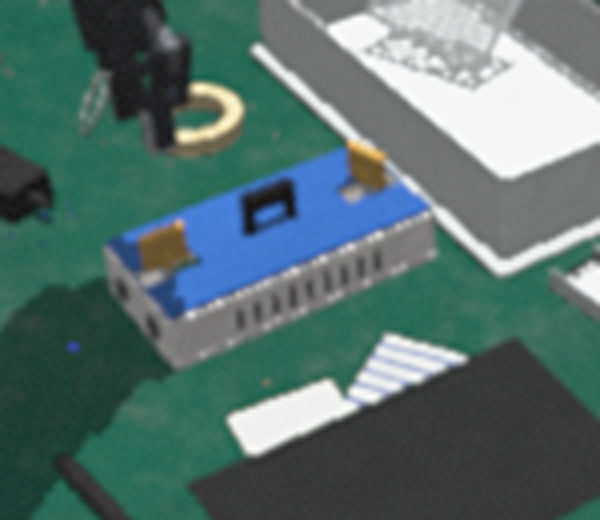

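```bash

python3 -m handwheel '[[-0.88,-0.03,0,0,0,0],[-0.88,-0.03,0,0,0,0],[-0.88,-0.03,0,0,0,0],[-0.88,-0.03,0,0,0,0],[-0.88,-0.03,0,0,0,0],[-0.88,-0.03,0,0,0,0],[-0.88,-0.03,0,0,0,0],[-0.87,-0.03,0,0,0,0]]' 0.25
python3 -m handwheel '[[0,0,0,0,0,0.0262],[0,0,0,0,0,0.0262],[0,0,0,0,0,0.0262],[0,0,0,0,0,0.0262],[0,0,0,0,0,0.0262],[0,0,0,0,0,0.0262],[0,0,0,0,0,0.0262],[0,0,0,0,0,0.0262]]'
python3 -m handwheel '[[0,0,0,0,0,0]]'
python3 go.py 642.5 234.7 55.3 105
python3 - <<'E'
from workcell import bot
import cv2,pickle
from h import *
for n in("top","scene"):
    f=bot.grab_frame(n); pickle.dump(f,open(f"pics/{n}3.pkl","wb")); x0,y0=(110,110) if n=="top" else (150,100)
    cv2.imwrite(f"pics/{n}3.png",cv2.resize(f["pixels"][y0:y0+130,x0:x0+150],None,fx=4,fy=4,interpolation=cv2.INTER_CUBIC))
E
```

```text
clock: 8.22
position: [0.643, 0.2346, 0.1574]
tool_rot: [-3.141, -0.0, -3.135]
force: [-0.9, -0.3, 0.3]
grip_width: 0.0321
clock: 9.22
position: [0.6422, 0.2347, 0.1574]
tool_rot: [-3.141, 0.0, 1.826]
force: [-0.6, -0.3, -0.2]
grip_width: 0.032
clock: 9.35
position: [0.6422, 0.2349, 0.1574]
tool_rot: [-3.141, 0.0, 1.833]
force: [-0.7, -0.4, 0.5]
grip_width: 0.032
t 9.35 pos [642.2 234.9 157.4] rpy [-180.    0.  105.] F [-0.7 -0.4  0.5] M [-0.02 -0.03 -0.01] w 32.0 q7 -0.09
shift (full scales, tool) [-0.01  0.01  4.08]
turn [-0.0001  0.0001 -0.    ]
```

View pics/top3.png

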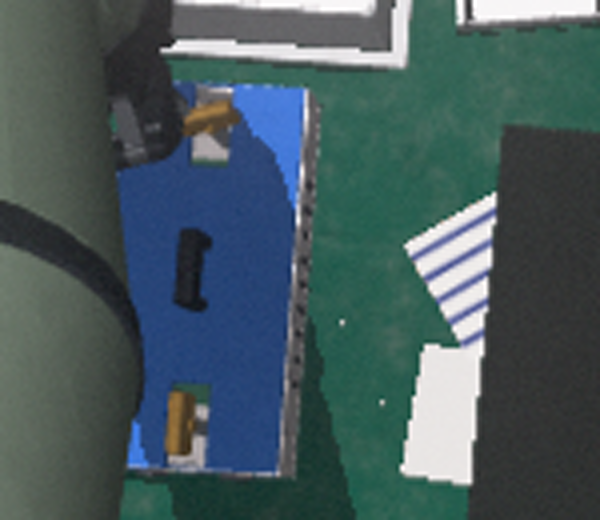

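View pics/scene3.png

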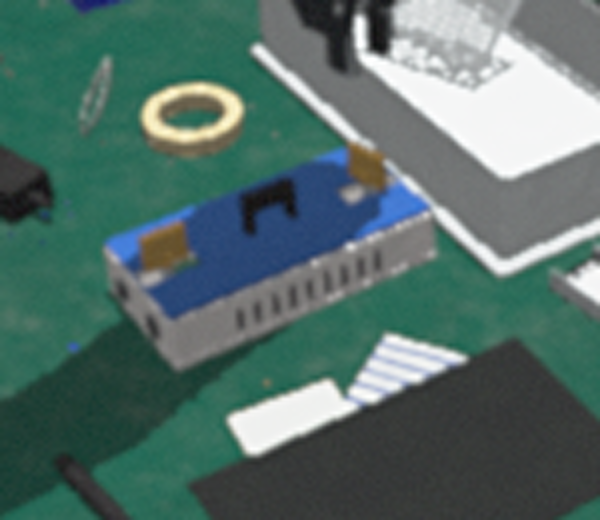

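```bash

python3 -m handwheel '[[0,0,0.9,0,0,0],[0,0,0.9,0,0,0],[0,0,0.9,0,0,0],[0,0,0.7,0,0,0],[0,0,0.4,0,0,0],[0,0,0.28,0,0,0],[0,0,0,0,0,0]]'
python3 -m handwheel '[[0,0,0,0,0,0],[0,0,0,0,0,0],[0,0,0,0,0,0],[0,0,0,0,0,0]]' 1 60
python3 go.py 642.5 234.7 55.3 178.4
```

```text
clock: 10.32
position: [0.6424, 0.2347, 0.0557]
tool_rot: [-3.141, 0.0, 1.832]
force: [0.4, -0.0, 0.4]
grip_width: 0.0316
clock: 10.82
position: [0.6421, 0.2348, 0.0565]
tool_rot: [-3.141, -0.0, 1.832]
force: [-6.0, -1.3, 7.5]
grip_width: 0.0077
t 10.82 pos [642.1 234.8  56.5] rpy [-180.    -0.   104.9] F [-6.  -1.3  7.5] M [-0.24  1.25  0.05] w 7.7 q7 -0.08
shift (full scales, tool) [-0.01  0.01  0.05]
turn [-0.000e+00 -1.000e-04 -2.041e-01]
```

```bash

python3 -m handwheel '[[0,0,0,0,0,-0.02],[0,0,0,0,0,-0.026],[0,0,0,0,0,-0.026],[0,0,0,0,0,-0.027],[0,0,0,0,0,-0.027],[0,0,0,0,0,-0.027],[0,0,0,0,0,-0.026],[0,0,0,0,0,-0.022]]'
python3 -m handwheel '[[0,0,0,0,0,-0.009],[0,0,0,0,0,0]]'
python3 go.py 642.5 234.7 55.3 178.4
```

```text
clock: 11.82
position: [0.6416, 0.2341, 0.0565]
tool_rot: [-3.14, -0.002, 3.099]
force: [-11.5, -4.9, 10.2]
grip_width: 0.0077
clock: 12.08
position: [0.6416, 0.2341, 0.0565]
tool_rot: [-3.141, -0.002, -3.133]
force: [-11.5, -2.8, 12.4]
grip_width: 0.0077
t 12.07 pos [641.6 234.1  56.5] rpy [-1.800e+02 -1.000e-01 -1.795e+02] F [-11.5  -2.8  12.4] M [-0.74  2.42 -0.94] w 7.7 q7 0.97
shift (full scales, tool) [-0.04  0.02  0.05]
turn [-0.0001 -0.0003  0.0058]
```

```bash

python3 -m handwheel '[[0,0,0,0,0,0],[0,0,0,0,0,0],[0,0,-0.3,0,0,0],[0,0,-0.8,0,0,0],[0,0,-0.9,0,0,0],[0,0,-0.9,0,0,0],[0,0,-0.6,0,0,0],[0,0,0,0,0,0.0058]]' 0.2
python3 go.py 554.5 237.2 140 178.4
```

```text
clock: 13.08
position: [0.643, 0.2349, 0.1449]
tool_rot: [3.141, 0.002, 3.112]
force: [0.2, -0.0, -1.2]
grip_width: 0.0342
t 13.07 pos [643.  234.9 144.9] rpy [1.799e+02 1.000e-01 1.783e+02] F [ 0.2 -0.  -1.2] M [-0.02  0.01  0.04] w 34.2 q7 0.96
shift (full scales, tool) [ 3.54 -0.01  0.19]
turn [ 0.0002  0.0003 -0.0002]
```

```bash

python3 -m handwheel '[[0.9,0,0,0,0,0],[0.9,0,0,0,0,0],[0.9,0,0,0,0,0],[0.84,-0.01,0,0,0,0],[0,0,0,0,0,0]]' 0.2
python3 go.py 554.5 237.2 54.3 178.4
python3 - <<'E'
from workcell import bot
import cv2,pickle
from h import *
for n in("top","scene"):
    f=bot.grab_frame(n); pickle.dump(f,open(f"pics/{n}4.pkl","wb")); x0,y0=(110,110) if n=="top" else (150,100)
    cv2.imwrite(f"pics/{n}4.png",cv2.resize(f["pixels"][y0:y0+130,x0:x0+150],None,fx=4,fy=4,interpolation=cv2.INTER_CUBIC))
    print(n,proj(f,[[.5545,.2372,.083],[.5545,.2372,.051],[.642,.235,.083],[.466,.24,.083]])*4-4*np.array([x0,y0]))
E
```

```text
clock: 13.7
position: [0.5527, 0.237, 0.1429]
tool_rot: [-3.141, -0.001, 3.114]
force: [0.1, 0.4, -0.6]
grip_width: 0.0343
t 13.7 pos [552.7 237.  142.9] rpy [-1.800e+02 -1.000e-01  1.784e+02] F [ 0.1  0.4 -0.6] M [-0.01 -0.01 -0.02] w 34.3 q7 0.88
shift (full scales, tool) [-0.08  0.01  3.54]
turn [-0.0001 -0.0002  0.0001]
top [[183.18685502 263.7548117 ]
 [196.34296583 271.25290592]
 [195.21987868 111.20264522]
 [169.75847108 420.8880929 ]]
scene [[265.67896846 183.19049408]
 [269.30257141 217.24226836]
 [364.40940368 144.1089368 ]
 [158.68983883 224.99529241]]
```

View pics/top4.png

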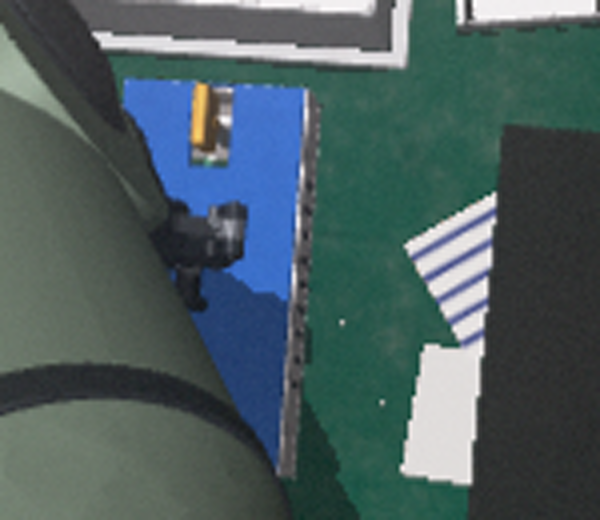

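View pics/scene4.png

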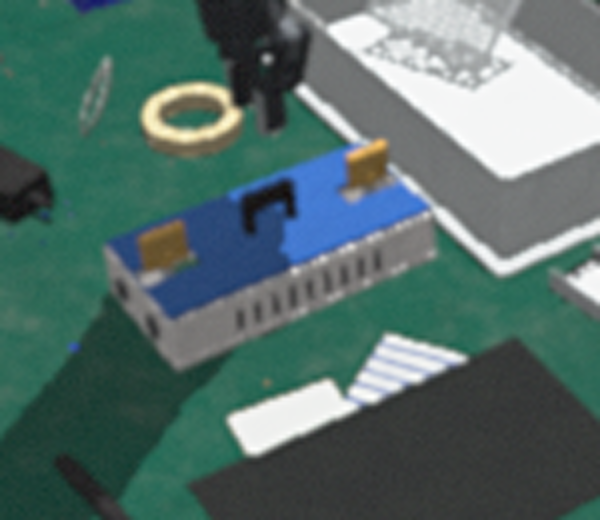

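```bash

python3 -m handwheel '[[-0.07,0.01,0.8,0,0,0],[0,0,0.9,0,0,0],[0,0,0.8,0,0,0],[0,0,0.6,0,0,0],[0,0,0.34,0,0,0],[0,0,0.1,0,0,0],[0,0,0,0,0,0]]'
python3 go.py 554.5 237.2 54.3 178.4
python3 -m handwheel '[[0,0,0,0,0,0],[0,0,0,0,0,0],[0,0,0,0,0,0],[0,0,0,0,0,0]]' 1 60
python3 go.py 554.5 237.2 54.3 178.4
```

```text
clock: 14.68
position: [0.5559, 0.2372, 0.0551]
tool_rot: [3.141, 0.0, 3.114]
force: [0.1, -0.6, 0.1]
grip_width: 0.0339
t 14.68 pos [555.9 237.2  55.1] rpy [180.    0.  178.4] F [ 0.1 -0.6  0.1] M [-0.04 -0.06  0.07] w 33.9 q7 0.85
shift (full scales, tool) [ 0.06 -0.    0.03]
turn [0.     0.0001 0.0001]
clock: 15.18
position: [0.556, 0.2372, 0.0555]
tool_rot: [3.141, 0.001, 3.114]
force: [-0.7, -1.4, 7.5]
grip_width: 0.0107
t 15.18 pos [556.  237.2  55.5] rpy [180.    0.  178.4] F [-0.7 -1.4  7.5] M [-0.18  0.25  0.  ] w 10.7 q7 0.85
shift (full scales, tool) [ 0.06 -0.    0.05]
turn [0.     0.0001 0.0001]
```

```bash

python3 -m handwheel '[[0,0,-0.2,0,0,0],[0,0,-0.4,0,0,0],[0,0,-0.4,0,0,0],[0,0,-0.4,0,0,0],[0,0,-0.4,0,0,0],[0,0,-0.4,0,0,0],[0,0,-0.4,0,0,0],[0,0,-0.4,0,0,0]]'
python3 go.py 519 -6 160 176.7
python3 - <<'E'
from workcell import bot
import cv2,pickle
from h import *
for n in("scene",):
    f=bot.grab_frame(n); x0,y0=(110,110) if n=="top" else (150,100)
    cv2.imwrite(f"pics/{n}5.png",cv2.resize(f["pixels"][y0:y0+130,x0:x0+150],None,fx=4,fy=4,interpolation=cv2.INTER_CUBIC))
E
```

```text
clock: 16.18
position: [0.5557, 0.237, 0.1304]
tool_rot: [-3.142, -0.0, 3.114]
force: [-0.6, -0.1, -2.2]
grip_width: 0.0111
t 16.18 pos [555.7 237.  130.4] rpy [-180.    -0.   178.4] F [-0.6 -0.1 -2.2] M [ 0.04  0.06 -0.01] w 11.1 q7 0.88
shift (full scales, tool) [ 1.2  -9.76 -1.18]
turn [-0.     -0.      0.0048]
```

View pics/scene5.png

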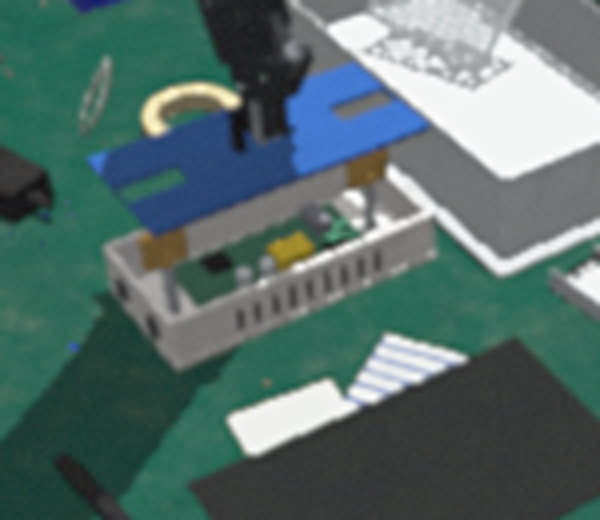

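```bash

python3 -m handwheel '[[0,-0.4,-0.2,0,0,0],[0.1,-0.8,0,0,0,0],[0.1,-0.85,0,0,0,0],[0.1,-0.85,0,0,0,0],[0.1,-0.85,0,0,0,0],[0.1,-0.85,0,0,0,0],[0.1,-0.85,0,0,0,0],[0.1,-0.85,0,0,0,0]]'
python3 -m handwheel '[[0.1,-0.85,0,0,0,0],[0.1,-0.85,0,0,0,0],[0.1,-0.85,0,0,0,0],[0.1,-0.6,0,0,0,0.0048],[0.1,-0.35,0,0,0,0],[0,0,0,0,0,0]]'
python3 go.py 519.8 -7 13.7 176.7
python3 - <<'E'
from workcell import bot
import cv2,pickle
from h import *
for n in("scene","top"):
    f=bot.grab_frame(n); pickle.dump(f,open(f"pics/{n}6.pkl","wb")); x0,y0=(190,110) if n=="top" else (170,120)
    cv2.imwrite(f"pics/{n}6.png",cv2.resize(f["pixels"][y0:y0+160,x0:x0+170],None,fx=3.5,fy=3.5,interpolation=cv2.INTER_CUBIC))
E
```

```text
clock: 17.23
position: [0.5337, 0.0787, 0.1348]
tool_rot: [3.142, 0.0, 3.114]
force: [0.1, 0.1, -2.2]
grip_width: 0.0116
clock: 17.98
position: [0.5187, -0.0072, 0.1349]
tool_rot: [3.142, 0.0, 3.084]
force: [-0.6, -0.1, -2.4]
grip_width: 0.011
t 17.98 pos [518.7  -7.2 134.9] rpy [180.    0.  176.7] F [-0.6 -0.1 -2.4] M [ 0.01 -0.03 -0.02] w 11.0 q7 1.25
shift (full scales, tool) [-0.05  0.01  4.85]
turn [ 0.  0. -0.]
```

View pics/scene6.png

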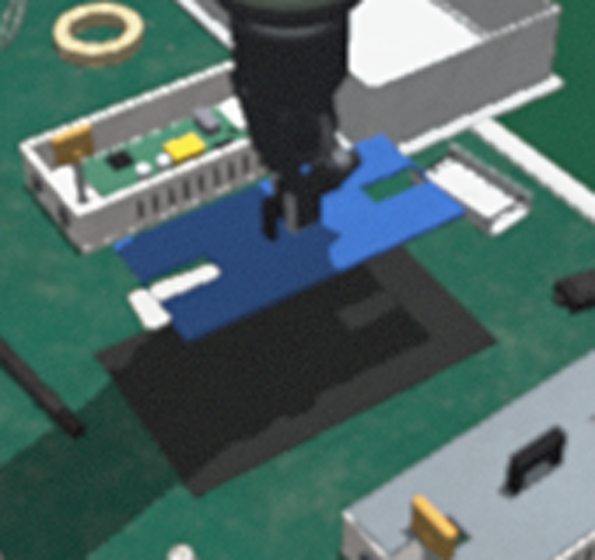

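View pics/top6.png

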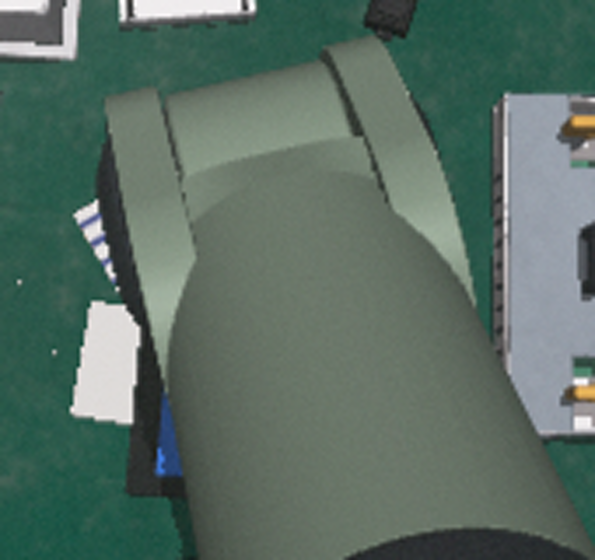

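```bash

python3 -m handwheel '[[-0.05,0.01,0.5,0,0,0],[0,0,0.8,0,0,0],[0,0,0.8,0,0,0],[0,0,0.8,0,0,0],[0,0,0.7,0,0,0],[0,0,0.5,0,0,0],[0,0,0.3,0,0,0],[0,0,0.2,0,0,0]]'
python3 -m handwheel '[[0,0,0.1,0,0,0],[0,0,0.08,0,0,0],[0,0,0.04,0,0,0],[0,0,0,0,0,0]]'
python3 go.py 519.8 -7 13.5 176.7
```

```text
clock: 19.08
position: [0.5202, -0.0067, 0.0196]
tool_rot: [3.142, 0.0, 3.084]
force: [0.4, 0.9, -2.4]
grip_width: 0.0113
clock: 19.58
position: [0.5201, -0.0068, 0.0144]
tool_rot: [-3.142, 0.0, 3.084]
force: [-0.1, 0.2, -2.7]
grip_width: 0.011
t 19.57 pos [520.1  -6.8  14.4] rpy [-180.     0.   176.7] F [-0.1  0.2 -2.7] M [ 0.02  0.01 -0.  ] w 11.0 q7 1.18
shift (full scales, tool) [ 0.01 -0.01  0.04]
turn [-0.  0.  0.]
```

```bash

python3 -m handwheel '[[0,0,0.03,0,0,0],[0,0,0.03,0,0,0],[0,0,0,0,0,0]]'
python3 go.py 519.8 -7 13.5 176.7
```

```text
clock: 19.95
position: [0.5202, -0.0068, 0.0134]
tool_rot: [-3.141, 0.0, 3.084]
force: [-5.2, -0.9, 14.2]
grip_width: 0.011
t 19.95 pos [520.2  -6.8  13.4] rpy [-180.     0.   176.7] F [-5.2 -0.9 14.2] M [-0.04  0.97 -0.02] w 11.0 q7 1.18
shift (full scales, tool) [ 0.01 -0.01 -0.  ]
turn [-0.      0.0001  0.    ]
```

```bash

python3 -m handwheel '[[0,0,-0.02,0,0,0],[0,0,0,0,0,0],[0,0,0,0,0,0],[0,0,-0.3,0,0,0],[0,0,-0.6,0,0,0],[0,0,-0.8,0,0,0],[0,0,-0.9,0,0,0],[0,0,-0.9,0,0,0]]' 0
python3 -m handwheel '[[0,0,-0.9,0,0,0],[0,0.5,-0.9,0,0,0],[0,0.9,-0.9,0,0,0],[0,0.9,-0.5,0,0,0],[0,0.9,-0.5,0,0,0],[0,0.9,0,0,0,0],[0,0.9,0,0,0,0],[0,0.9,0,0,0,0]]'
python3 -m handwheel '[[0,0.9,0,0,0,0],[0,0.9,0,0,0,0],[0,0.9,0,0,0,0],[0,0.9,0,0,0,0],[0,0.9,0,0,0,0],[0,0.5,0,0,0,0],[0,0,0,0,0,0]]'
python3 - <<'E'
from workcell import bot
import cv2,pickle
from h import *
for n in("scene","top"):
    f=bot.grab_frame(n); pickle.dump(f,open(f"pics/{n}7.pkl","wb")); x0,y0=(120,110) if n=="top" else (150,120)
    cv2.imwrite(f"pics/{n}7.png",cv2.resize(f["pixels"][y0:y0+170,x0:x0+200],None,fx=3.5,fy=3.5,interpolation=cv2.INTER_CUBIC))
E
```

```text
clock: 20.95
position: [0.5202, -0.0068, 0.1026]
tool_rot: [3.142, 0.001, 3.084]
force: [-0.1, -0.3, -0.0]
grip_width: 0.0424
clock: 21.95
position: [0.5282, 0.142, 0.1933]
tool_rot: [-3.141, -0.001, 3.085]
force: [-0.6, -0.3, -0.1]
grip_width: 0.0429
clock: 22.82
position: [0.5355, 0.2661, 0.1931]
tool_rot: [-3.142, -0.0, 3.085]
force: [-0.3, -0.8, 0.4]
grip_width: 0.0426
```

View pics/scene7.png

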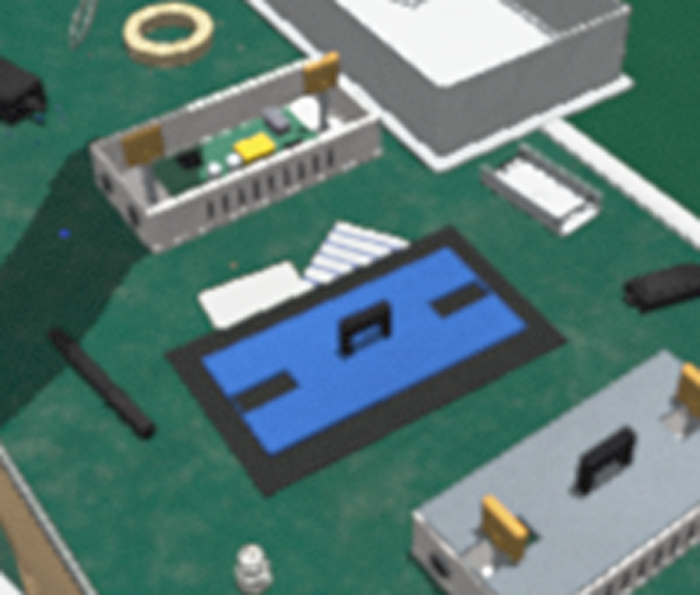

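View pics/top7.png

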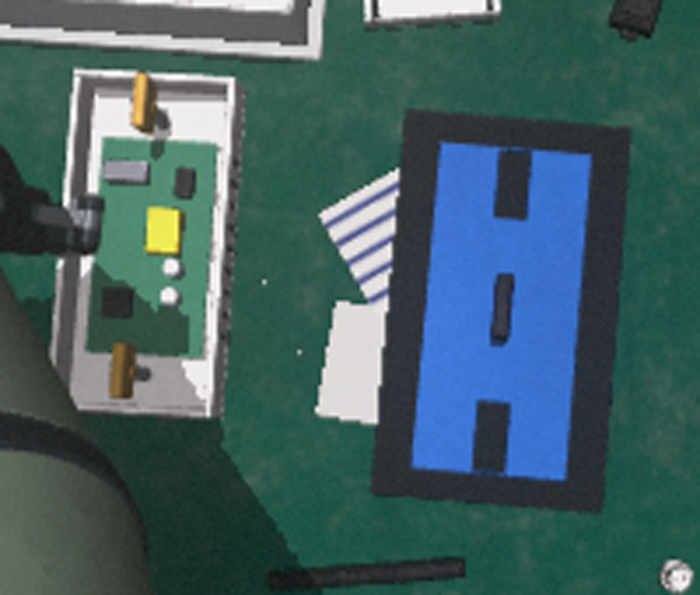

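The pictures show the blue cover flat in the middle of the mat (top crop, columns 412–590, rows 142–480). Both wings are lengthwise on the posts that stayed in the open unit. I'll check the numbers, then hand in.

```bash
python3 - <<'E'
import pickle
from h import *
from workcell import bot
for n in ("top","scene"):
    f=pickle.load(open(f"pics/{n}7.pkl","rb")); H=hsv(f)
    x0,x1,y0,y1=(222,303,135,262) if n=="top" else (195,315,182,262)
    roi=np.zeros(H.shape[:2],bool); roi[y0:y1,x0:x1]=1
    b=roi&(abs(H[...,0].astype(int)-111)<10)&(H[...,1]>140)&(H[...,2]>100)
    m=biggest(b|(roi&(H[...,2]<60)&(H[...,1]<90)))
    print(n,"cover",np.round(rect(f,biggest(b),.007),1),"mat",np.round(rect(f,m,.003),1))
s=bot.observe(); print(s["clock"],np.round(s["force"],1))
bot.job_done()
E
```

```text
top cover [518.1  -6.4 228.2 107.   -3.3] mat [519.1  -6.4 270.  159.3  -3.2]
scene cover [515.7  -8.2 228.6 110.1  -3.3] mat [515.2 -10.1 263.7 155.   -3.2]
22.925 [ 0.4 -0.8  0.4]
the job is handed in; nothing more can be done
```

I opened the blue-covered unit and handed the job in at 22.9 s of the 64 s allowed. I turned the near thumbscrew (about 84°) and then the far one (about 73°) anticlockwise to their stops. Then I lifted the cover straight up by its handle and set it down lengthwise on the mat.

**Last checks:**
- **Cover on the mat:** its centre is within about 1 mm of the mat's centre in the top camera and about 2 mm in the scene camera. It lies flat, and its angle matches the mat's to 0.1°.
- **Screws:** in the last pictures both wings lie along the unit, and both posts stayed in it.
- **Robot:** the gripper was clear of everything with about zero force at the end. The wrist force readings I took during the job peaked at about 27 N.

**Disagreements:** the two cameras differ by about 2 to 4 mm in absolute position. The scene camera also measures the mat 4 to 6 mm too small. The cover-to-mat comparison holds within each camera. My first fit of the wing angles also disagreed between the cameras, so I used the top view for those, and both grips held on the wings.

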